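# Seat the drill-guide cover on the jig pin and hold it down for drilling

## Robot

A 6-joint arm with a two-finger parallel gripper is mounted at the origin on the work surface. World frame = base frame: x ahead of the robot, y to its left, z up, the work surface at z = 0. Lengths are in m, angles in rad, forces in N, time in s.
With the tool pointing down it reaches from about 0.35 to 0.975 m from the base axis. Payload 7.1 kg.
Tool frame: the origin (TCP) lies midway between the tips of the shut fingers; the grasp point (between the pads) lies 19 mm behind it; z points along the fingers, x is the direction in which the jaws open and shut, and the axes are right-handed (so a half turn about z gives the same grasp; the last joint's range is limited). The gripper opens to 88 mm and grips with 3 to 60 N. Pads are 20 mm wide; open, the fingers measure 115 mm over their backs; the gripper's body (75 mm by 178 mm) begins 61 mm behind the grasp point.
Start: joints at [1.202, 0.423, 1.63, -0, 1.089, -0.019], TCP at [0.214, 0.587, 0.223] pointing down, gripper open.
Joint ranges: [-3, 3], [-0.9, 2.11], [0.09, 2.58], [-1.31, 4.45], [0.11, 2.69], [-2.54, 2.54]. Speed limits (rad/s): [2.39, 2.39, 3.01, 3.14, 3.14, 3.14].

## Interface

Orientations are given as a unit quaternion [w, x, y, z].
In Python, from station import move_pose, movel, movej, command_gripper, wait, inverse_kinematics, read_camera, camera_info, MotionError, job_done, get_time, get_joint_pos, get_qvel, get_effort, get_tcp_pos, get_ee_rot, get_ft_force, get_ft_torque, get_grip_width gives the robot as it stands. Calls block until the motion is done:
- move_pose(position, orientation): joint-space move of the TCP to a pose.
- movel(position, frame=None, v=0.15, until_force=None): straight line of the TCP; frame=None keeps the orientation; v is the mean speed in m/s. With until_force (N) it stops when the force on the tool has changed by that much, and returns True; else False.
- movej(angles): joint-space move.
- command_gripper(opening): opening from 0.0 (shut) to 1.0 (fully open); the grip force is fixed at half the most; returns when the fingers have stopped.
- wait(seconds).
- inverse_kinematics(position, orientation): joint angles nearest the present ones, or None.
- read_camera(name): name is "scene" or "top"; returns the picture (480x640x3 uint8, red, green, blue); there is no depth.
- camera_info(name): a dict with "intrinsics" (3x3 intrinsics, pixels), "T" (4x4, takes a point from camera to world coordinates). Camera axes: x right, y up, looking along -z (the intrinsics and any distortion apply to the point x, -y, -z); pixel columns grow to the right and rows downward; lengths in m; the calibration is good to about 2 mm. A picture is of the moment at which its call begins. camera_info takes no time and is no camera call.
A pose or a line that the arm cannot do raises MotionError and nothing moves.
- job_done(): hands the job in, once; it reports no verdict.
Readings, each from a call of its own:
- get_time(): time.
- get_joint_pos(): joint angles.
- get_qvel(): joint speeds.
- get_effort(): joint torques, N m.
- get_tcp_pos(): TCP position.
- get_ee_rot(): TCP orientation.
- get_ft_force(): force on the tool from outside, world axes, zero at the start.
- get_ft_torque(): the same for the moment, N m.
- get_grip_width(): opening from 0.0 (shut) to 1.0 (fully open).
Only numpy, scipy, OpenCV 4.12 (cv2) and the standard library are available. Lean on these libraries where they do the work, as an engineer would, in place of code of your own. Each camera call takes 0.05 s, during which the arm holds its last target.

## Task

Pick up the dark wooden drill-guide cover by its grip bar, turn it so that its notch faces the square index post of the drilling jig, and slide it about over the jig's locating pin (which it hides) until the pin enters its hole and it drops flat onto the blank. Then press the cover down until the sprung blank is fully down, and finish like that: still gripping the bar and holding the cover pressed down, without letting go. Leave the bowl, the billet and the brush where they are.

Things in the scene. Friction and masses are not known exactly. Their poses are not given: they have to be found in the camera images.
- cover_grip (a point): Centre of the pale grip bar (60 mm along x, 22 wide in y, 46 high, flat sides) on top of the loose drill-guide cover, a dark wooden plate 100 (x) x 90 (y) x 22 mm, about 0.26 kg, flat on the bench, with four steel bushings. 45 mm above the cover's underside, 23 mm above the plate's top face, 23 mm below the bar's top. Axes are the cover's: +x to its notched end, z up.
- cover_hole (a point): Mouth of the hole in the middle of the cover's underside, straight below the grip bar's centre: round, 19 mm across with a 2 mm chamfer, 22 mm deep, closed above by the bar. Axes as the cover's.
- cover_notch (a point): Middle of the notch in the cover's +x end, at the height of the plate's top face, 43 mm along the cover's x from the grip bar's centre. The notch is 16 mm wide and 14 mm deep. Axes as the cover's.
- jig: Drilling jig, fixed to the bench: grey base 200 (x) x 160 (y) x 20 mm. Origin at the centre of its underside, z up; +x points along the slot to the index post. On springs on it: a dark steel carrier 140 x 120 mm with a pale wooden blank 130 x 105 mm, its top 48 mm above the bench when up, 40 mm when fully down.
- slot (a point): Middle of the slot (46 mm along jig x) in the blank, 48 mm above the bench. In the slot a fixed upright steel pin, 16 mm diameter, the last 8 mm tapering to a flat 6 mm tip 58 mm above the bench. It stands on the slot's midline, anywhere from -12 to +12 mm along jig x from here, not reported: see it or feel for it. Off its place the cover rests on the tip, 10 mm above the blank.
- mark (a point): Top of the index post, 62 mm above the bench: an upright 12 mm square steel post, one edge turned to the pin, 86 mm along the jig's x from its centre. The cover's notch must face it (cover's x along jig's x). Axes as the jig's.
- blank (a joint): How far the sprung blank with its carrier is pressed down, in m: 0 up, 0.008 fully down at its stop. It takes about 8 N on top to start it and 15 N to bring it fully down (the cover's weight included); it springs back when let go.
- bowl: Turned wooden bowl, 90 mm across, 45 mm high, standing beyond the jig. Origin at the centre of its underside. A bystander.
- billet: Square wooden billet 160 x 40 x 40 mm, lying on the bench, long along its x. Origin at the centre of its underside. A bystander.
- brush: Bench brush lying on the bench along its x. A bystander.
Mind the look-alikes: they are no part of the job. Of the things shaped like the part that bears cover_grip, the dark wooden one is meant.

How it is judged:
By the outcome, as a careful person would: the job done as asked, in the order asked, and still so for the second after the job is handed in, while the arm keeps its last pose, push and grip.
It also fails if it takes over 48 s, if anything falls off the work surface, if the arm or the gripper's body presses on something with over 40 N, if the wrist force passes 120 N, or if a joint passes its speed limit or range.

## Working session

There is one attempt and no reset: what is moved stays moved. The work goes in short steps, each a Python script; the robot and the scene stay as the last script left them, time stands still between calls to the robot, and variables do not carry over. Pictures are saved under pics/ and viewed, and the job is handed in when it is done.

```bash
mkdir -p pics; ls; python3 - <<'E'
from station import *
import cv2
for n in ("scene","top"):
    im=read_camera(n); cv2.imwrite(f"pics/{n}0.png",cv2.cvtColor(im,cv2.COLOR_RGB2BGR))
    i=camera_info(n); print(n,i)
print(get_time(),get_tcp_pos(),get_ee_rot(),get_ft_force(),get_grip_width())
E
```

```text
pics
scene {'intrinsics': array([[553.09953766,   0.        , 311.74100815],
       [  0.        , 553.09953766, 240.93643349],
       [  0.        ,   0.        ,   1.        ]]), 'T': array([[ 0.21194671, -0.66491634,  0.71621565,  1.55482208],
       [ 0.97726235,  0.13964517, -0.15955415, -0.23023415],
       [ 0.00607411,  0.73374756,  0.67939504,  1.01147299],
       [ 0.        ,  0.        ,  0.        ,  1.        ]])}
top {'intrinsics': array([[602.39883919,   0.        , 323.3174475 ],
       [  0.        , 602.39883919, 231.72453564],
       [  0.        ,   0.        ,   1.        ]]), 'T': array([[ 0.00463658,  0.99428709, -0.10663813,  0.43725281],
       [-0.99996636,  0.0053316 ,  0.0062334 ,  0.00274062],
       [ 0.00676634,  0.10660565,  0.99427836,  1.43881973],
       [ 0.        ,  0.        ,  0.        ,  1.        ]])}
0.1 [0.21399424 0.58669771 0.22200035] [ 3.88833559e-04  8.19356338e-01  5.73284171e-01 -5.46349896e-04] [ 0.56214175  0.48189474 -0.02477795] 1.0029184583081239
```

View pics/scene0.png

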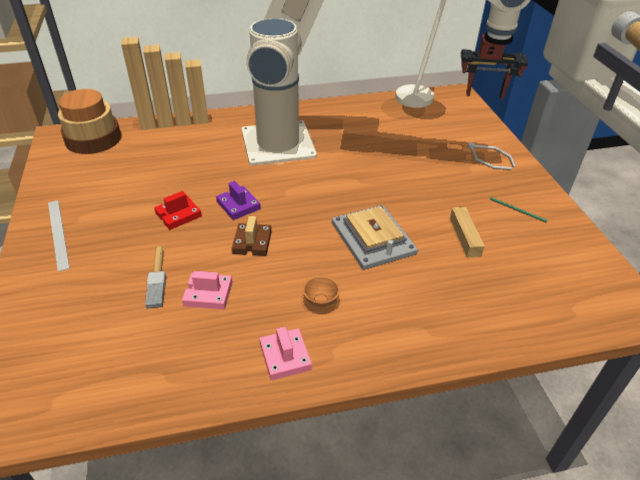

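View pics/top0.png

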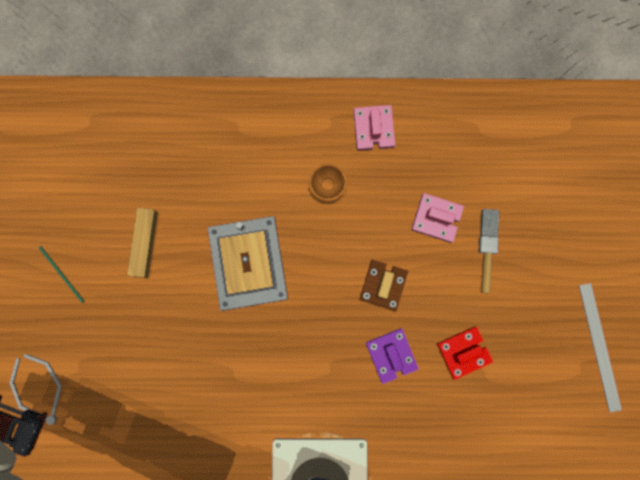

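Five covers are in the top view: pink (375,127), pink (438,217), purple (392,355), red (465,352) and dark brown wood with a pale bar (384,285). The brown one matches the description. The jig is at (248,262), its post near (239,226). I'll enlarge the cover and the jig to confirm.

```bash
python3 - <<'E'
import cv2,numpy as np
t=cv2.imread("pics/top0.png"); s=cv2.imread("pics/scene0.png")
f=lambda im,x,y,w,h,W,H:cv2.resize(im[y:y+h,x:x+w],(W,H),interpolation=cv2.INTER_CUBIC)
a=f(t,350,250,70,70,390,390); b=f(t,195,205,105,105,400,390)
cv2.imwrite("pics/crop1.png",np.hstack([a,b]))
a=f(s,222,205,60,60,390,390); b=f(s,325,195,100,80,400,320)
b=cv2.copyMakeBorder(b,0,70,0,0,0)
cv2.imwrite("pics/crop2.png",np.hstack([a,b]))
E
```

```text
(no output)
```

View pics/crop1.png

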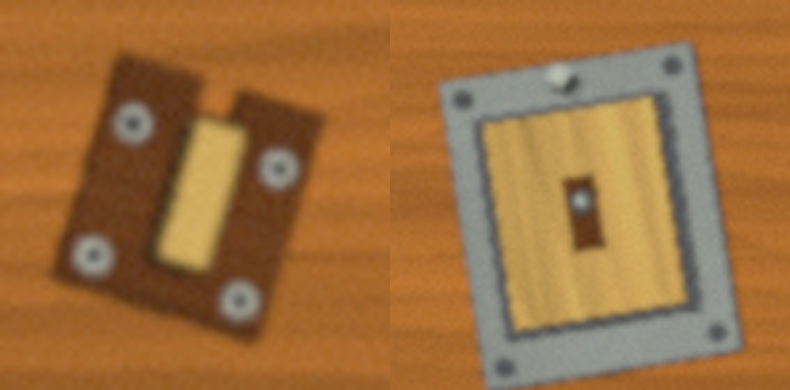

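View pics/crop2.png

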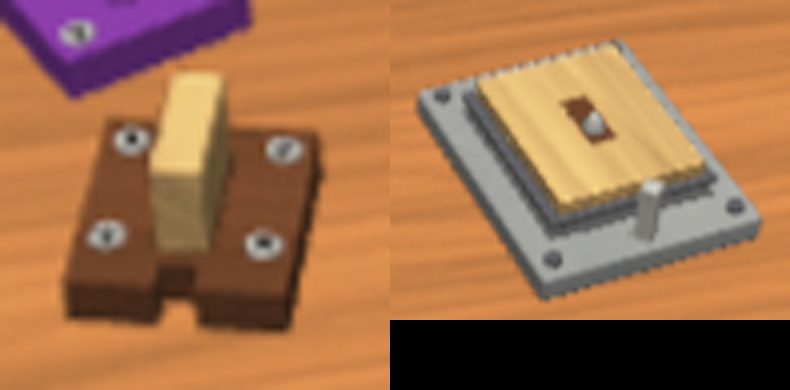

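Confirmed: the brown wooden plate has a pale bar, four bushings and a notch at its upper end in the image. On the jig, the pin tip shows in the slot near top pixel (246,258), and the post is near (240,225). Next I'll measure them.

```bash
cat > h.py <<'E'
import numpy as np,cv2
from station import *
def ray(n,p,z):
    i=camera_info(n);K=i["intrinsics"];T=i["T"]
    p=np.atleast_2d(p).astype(float)
    d=np.c_[(p[:,0]-K[0,2])/K[0,0],-(p[:,1]-K[1,2])/K[1,1],-np.ones(len(p))]@T[:3,:3].T
    o=T[:3,3]; s=(z-o[2])/d[:,2]
    return o+s[:,None]*d
def proj(n,P):
    i=camera_info(n);K=i["intrinsics"];T=i["T"]
    q=(np.atleast_2d(P)-T[:3,3])@T[:3,:3]
    return np.c_[K[0,0]*q[:,0]/-q[:,2]+K[0,2],K[1,1]*q[:,1]/q[:,2]+K[1,2]]
def rect(mask,n,z):
    c=max(cv2.findContours(mask,cv2.RETR_EXTERNAL,cv2.CHAIN_APPROX_NONE)[0],key=cv2.contourArea)
    P=ray(n,c[:,0],z)[:,:2]
    r=cv2.minAreaRect((P*1000).astype(np.float32))
    b=cv2.boxPoints(r)/1000
    e0,e1=b[1]-b[0],b[2]-b[1]
    l=e0 if np.linalg.norm(e0)>np.linalg.norm(e1) else e1
    M=cv2.moments(c); ce=ray(n,[M['m10']/M['m00'],M['m01']/M['m00']],z)[0,:2]
    yaw=np.degrees(np.arctan2(l[1],l[0]))
    return np.array(r[0])/1000,np.array(r[1]),(yaw+90)%180-90,ce,c
E
python3 - <<'E'
from h import *
t=cv2.imread("pics/top0.png")
hsv=cv2.cvtColor(t,cv2.COLOR_BGR2HSV)
def win(m,x0,y0,x1,y1):
    o=np.zeros_like(m);o[y0:y1,x0:x1]=m[y0:y1,x0:x1];return o
for p in [(384,285),(372,285),(350,285),(245,280),(215,250),(246,258),(245,265),(240,225),(232,270)]:
    print(p,hsv[p[1],p[0]])
H,S,V=[hsv[...,k].astype(int) for k in range(3)]
bar=((V>170)&(S<170)).astype(np.uint8)*255; bar=win(bar,374,268,400,304)
brown=((V<115)&(S>60)).astype(np.uint8)*255; brown=win(brown,355,255,412,315)
brown=cv2.morphologyEx(brown|bar,cv2.MORPH_CLOSE,np.ones((3,3)))
jig=((S<80)).astype(np.uint8)*255; jig=win(jig,200,208,296,318)
blank=((V>150)&(S>80)&(S<175)).astype(np.uint8)*255; blank=win(blank,212,226,282,300)
cv2.imwrite("pics/m.png",np.hstack([cv2.resize(x[200:320,200:420],(400,218)) for x in (bar|blank,brown|jig)]))
for nm,m,z in (("bar",bar,.068),("plate",brown,.022),("jig",jig,.02),("blank",blank,.048)):
    print(nm,*rect(m,"top",z)[:4])
# bushings
g=win(((S<90)&(V>95)).astype(np.uint8)*255,358,258,410,312)
n,l,st,c=cv2.connectedComponentsWithStats(g)
B=[c[i] for i in range(1,n) if st[i,4]>=12];print("bush",[(b.round(1),ray("top",b,.022)[0,:2].round(4)) for b in B], ray("top",np.array(B),.022).mean(0))
E
```

```text
(384, 285) [ 20 139 207]
(372, 285) [ 12 194 109]
(350, 285) [ 15 186 173]
(245, 280) [ 19 139 197]
(215, 250) [ 53  15 149]
(246, 258) [ 34  15 123]
(245, 265) [ 13 180  98]
(240, 225) [ 39  14 179]
(232, 270) [ 19 144 197]
bar [ 0.46508667 -0.14844492] [18.63932419 56.16244888] -17.1222 [ 0.46465647 -0.14826324]
plate [ 0.46446857 -0.14666553] [89.35916901 99.18366241] -17.026855 [ 0.46449615 -0.14531884]
jig [0.51501483 0.17289871] [199.73126221 159.44485474] 9.877396 [0.51436914 0.1728926 ]
blank [0.51573932 0.17337973] [129.31478882 104.32376099] 9.78038 [0.51546961 0.17334   ]
bush [(array([373.5, 271.6]), array([ 0.4955, -0.1246])), (array([399.5, 279.9]), array([ 0.4764, -0.1856])), (array([366.3, 295.5]), array([ 0.4397, -0.1074])), (array([392.6, 303.7]), array([ 0.4209, -0.1688]))] [ 0.45812893 -0.1465955   0.022     ]
```

View pics/m.png

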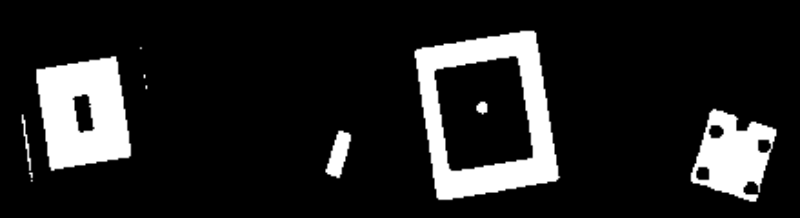

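```bash
python3 - <<'E'
from h import *
jig=np.array([.5152,.1731]);a=np.radians(9.83);R=np.array([[np.cos(a),-np.sin(a)],[np.sin(a),np.cos(a)]])
pts=[]
for n,w in (("top",(238,248,254,276)),("scene",(366,215,384,234))):
    t=cv2.imread(f"pics/{n}0.png"); hsv=cv2.cvtColor(t,cv2.COLOR_BGR2HSV)
    m=np.zeros(t.shape[:2],np.uint8); x0,y0,x1,y1=w
    m[y0:y1,x0:x1]=((hsv[y0:y1,x0:x1,1]<85))*255
    k,l,st,c=cv2.connectedComponentsWithStats(m)
    for i in range(1,k):
        if st[i,4]<5: continue
        print(n,c[i],st[i])
        for z in (.05,.054,.058):
            P=ray(n,c[i],z)[0,:2]; print("  ",z,P.round(4),"jig frame mm",((P-jig)@R*1000).round(1))
    m2=np.zeros_like(m); m2[y0:y1,x0:x1]=((hsv[y0:y1,x0:x1,2]<125)|(hsv[y0:y1,x0:x1,1]<85))*255
    if n=="top":
        r=rect(m2,n,.048); print("slot",r[:3],((r[0]-jig)@R*1000).round(1))
    for q in ([.086,0],[.012,0],[-.012,0],[0,0]):
        print(n,q,proj(n,[*(jig+R@np.array(q)),.058]).round(1))
for n,w in (("top",(230,216,250,236)),):
    t=cv2.imread("pics/top0.png");g=cv2.cvtColor(t,cv2.COLOR_BGR2GRAY).astype(int);print(g[218:234,232:248])
E
```

```text
top [244.71875 258.8125 ] [242 256   6   7  32]
   0.05 [0.5224 0.175 ] jig frame mm [7.4 0.6]
   0.054 [0.5222 0.1745] jig frame mm [7.1 0.2]
   0.058 [0.5219 0.174 ] jig frame mm [ 6.8 -0.3]
slot (array([0.51517383, 0.17360391]), array([42.2062645 , 16.61354637]), np.float32(9.123566)) [0.1 0.5]
top [0.086, 0] [[239.4 225. ]]
top [0.012, 0] [[244.2 256.6]]
top [-0.012, 0] [[245.8 266.9]]
top [0, 0] [[245.  261.8]]
scene [375.5        225.78571429] [373 223   6   6  28]
   0.05 [0.5183 0.1727] jig frame mm [ 3.  -0.9]
   0.054 [0.5226 0.1711] jig frame mm [ 7.  -3.3]
   0.058 [0.5269 0.1694] jig frame mm [10.9 -5.7]
scene [0.086, 0] [[391.  243.4]]
scene [0.012, 0] [[377.6 225.5]]
scene [-0.012, 0] [[373.5 220. ]]
scene [0, 0] [[375.5 222.7]]
[[120 117 118 113 119 115 116 119 119 119 118 121 117 118 118 119]
 [112 113 110 115 111 112 111 113 112 114 110 111 111 112 115 113]
 [111 114 115 109 112 112 111 112 110 105 114 114 111 110 114 123]
 [108 113 113 117 114 123 126 123 123 121 123 123 121 128 130 134]
 [115 112 116 123 130 142 152 158 150 144 138 137 137 138 143 141]
 [129 128 128 136 147 163 171 176 170 163 152 145 144 147 142 147]
 [143 142 142 148 162 174 181 184 178 169 154 139 137 142 144 145]
 [145 147 147 155 166 177 185 183 177 158 129 113 124 141 142 147]
 [148 147 147 150 160 170 178 177 165 137  96  85 107 128 139 144]
 [143 148 147 143 144 148 155 158 146 106  76  79 104 125 139 143]
 [150 146 145 145 141 134 130 127 115  80  75  89 112 129 140 145]
 [147 146 149 144 141 127 117 114 103  86  90 110 126 135 144 147]
 [150 147 150 148 144 142 133 130 119 111 113 125 130 143 145 148]
 [147 150 152 149 150 146 147 145 138 131 130 130 134 138 142 139]
 [148 147 148 150 144 141 140 138 141 136 129 121 118 123 121 124]
 [139 140 142 137 134 124 121 119 122 119 120 121 122 118 118 123]]
```

Measured values agree with the given sizes to within 1 mm for the plate, jig and blank:
- **Bar:** about (0.465, -0.148), yaw -17.1°.
- **Jig:** (0.5152, 0.1731), yaw 9.8°.
- **Pin:** about +7 mm along the slot. The top and scene views agree at z = 0.054, though the scene view is 3 mm off in y.

Now I'll pick the cover up.

```bash
cat >> h.py <<'E'
def quat(yaw): # cover yaw deg -> tool quat
    f=np.radians(yaw+90)/2
    return np.array([0,np.cos(f),np.sin(f),0])
def st(s=""):
    print(s,"t",round(get_time(),2),"tcp",np.round(get_tcp_pos(),4),"F",np.round(get_ft_force(),2),"T",np.round(get_ft_torque(),2),"w",round(get_grip_width()*88,1))
def shot(n,f): cv2.imwrite("pics/"+f,cv2.cvtColor(read_camera(n),cv2.COLOR_RGB2BGR))
E
python3 - <<'E'
from h import *
q=quat(-17.1); c=[.4648,-.1478]
print(inverse_kinematics([*c,.025],q), inverse_kinematics([.522,.174,.1],quat(9.8)))
move_pose([*c,.13],q); st("above")
movel([*c,.06],v=.15); h=movel([*c,.0245],v=.05,until_force=6); st(h)
command_gripper(0.0); st("grip")
movel([*c,.13],v=.12); st("lift")
shot("scene","s1.png"); shot("top","t1.png")
E
```

```text
[-3.32276160e-01  5.62821093e-01  2.02931752e+00 -4.44089210e-16
  5.49454038e-01 -1.60462118e+00] [ 3.00121797e-01  4.89646538e-01  1.87357477e+00 -4.44089210e-16
  7.78371344e-01 -1.44171680e+00]
above t 2.86 tcp [ 0.4651 -0.1473  0.1301] F [-0.16 -0.22 -0.67] T [-0.02  0.04  0.01] w 88.1
False t 4.33 tcp [ 0.4649 -0.1478  0.0245] F [-0.19  0.8  -0.13] T [0.04 0.02 0.  ] w 88.0
grip t 5.36 tcp [ 0.4648 -0.1478  0.0245] F [ 0.09  0.1  -0.89] T [-0.08  0.04  0.03] w 21.7
lift t 6.39 tcp [ 0.4643 -0.1476  0.1295] F [-0.51 -0.15 -1.88] T [ 0.01  0.03 -0.03] w 21.7
```

```bash
python3 - <<'E'
import cv2,numpy as np
s=cv2.imread("pics/s1.png");t=cv2.imread("pics/t1.png")
cv2.imwrite("pics/c3.png",np.hstack([cv2.resize(s[140:290,180:330],(400,400),interpolation=2),cv2.resize(t[230:350,330:450],(400,400),interpolation=2)]))
E
```

```text
(no output)
```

View pics/c3.png

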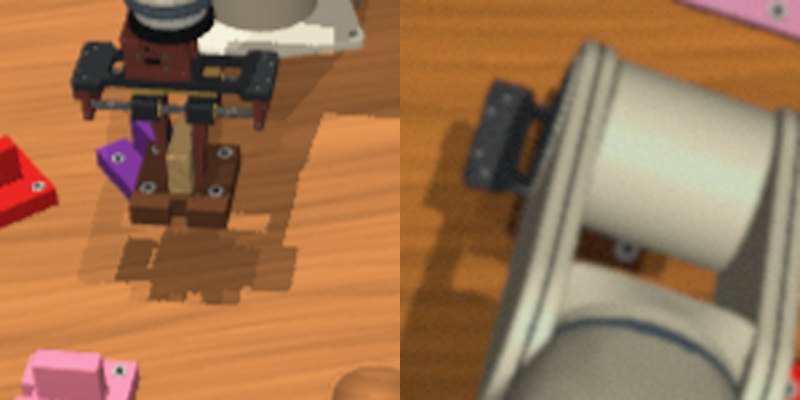

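The cover is held level, with the notch end toward the scene camera at about (180,210) in the left crop. Next I'll carry it over the pin and lower it with a force guard.

```bash
python3 - <<'E'
from h import *
p=np.array([.5221,.1743]); q=quat(9.8)
movel([.464,-.1476,.16],v=.15)
move_pose([*p,.16],q); st("above"); shot("scene","s2.png")
movel([*p,.092],v=.12); st("near"); shot("scene","s3.png")
h=movel([*p,.074],v=.02,until_force=5); st(h); shot("scene","s4.png")
s=[cv2.imread(f"pics/s{k}.png")[130:290,300:460] for k in (3,4)]
cv2.imwrite("pics/c4.png",np.hstack([cv2.resize(x,(400,400),interpolation=2) for x in s]))
E
```

```text
above t 8.08 tcp [0.5219 0.1734 0.1596] F [ 0.62  0.3  -1.72] T [0.05 0.02 0.03] w 22.0
near t 8.85 tcp [0.5225 0.1741 0.0923] F [-0.28  0.4  -2.  ] T [0.07 0.01 0.05] w 22.0
False t 9.95 tcp [0.5222 0.1743 0.0741] F [ 0.96 -0.96 -2.  ] T [ 0.06  0.01 -0.01] w 21.9
```

View pics/c4.png

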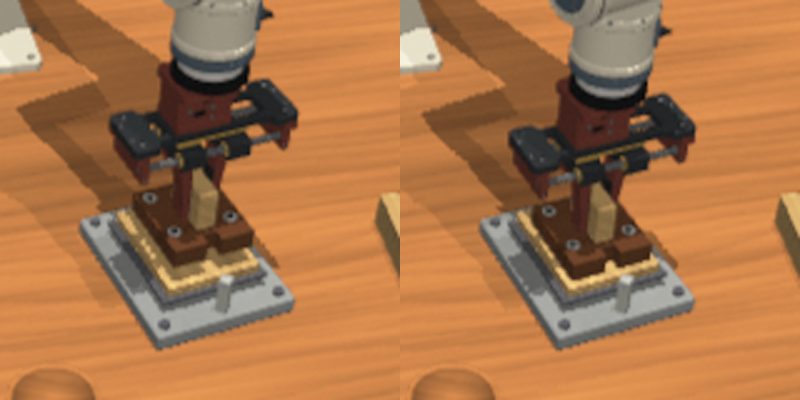

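The underside is at about 49.6 mm, well below the 58 mm tip, with only small side forces, so the pin is in the hole and the notch faces the post. Now I'll press it down.

```bash
python3 - <<'E'
from h import *
p=np.array([.5221,.1743])
for z in (.0725,.070,.067,.0655):
    h=movel([*p,z],v=.02,until_force=20); st((z,h))
    if h: break
else:
    h=movel([*p,.0615],v=.01,until_force=9); st(("end",h))
wait(.5); st("hold"); shot("scene","s5.png")
cv2.imwrite("pics/c5.png",cv2.resize(cv2.imread("pics/s5.png")[150:280,310:440],(600,600),interpolation=2))
E
```

```text
(0.0725, False) t 10.25 tcp [0.5221 0.1743 0.0725] F [-0.2  -0.12 -0.96] T [ 0.03 -0.02 -0.02] w 21.7
(0.07, False) t 10.53 tcp [0.5222 0.1743 0.0706] F [-3.07 -0.28  7.21] T [-0.08  0.5   0.01] w 22.1
(0.067, False) t 10.82 tcp [0.5222 0.1743 0.0678] F [-3.64 -0.58  9.96] T [-0.16  0.59 -0.02] w 21.9
(0.0655, False) t 11.07 tcp [0.5222 0.1743 0.0665] F [-2.96 -0.95 10.29] T [-0.16  0.63  0.06] w 21.9
('end', True) t 11.4 tcp [0.5222 0.1743 0.0648] F [-2.31 -1.15 12.22] T [-0.12  0.57  0.01] w 21.9
hold t 11.9 tcp [0.5222 0.1743 0.0651] F [-2.95 -0.86 12.11] T [-0.09  0.59  0.02] w 22.0
```

View pics/c5.png

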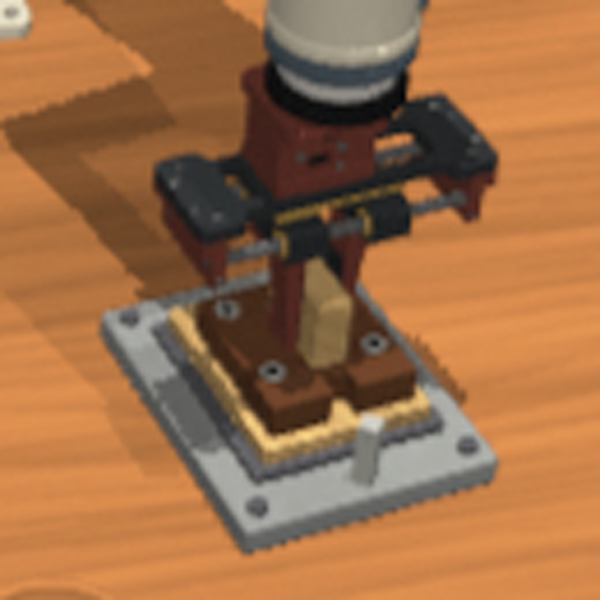

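The blank is nearly down: the force peaked, then relaxed at TCP 65 mm. I'll press on until the stop is clear, seen as a steep force rise.

```bash
python3 - <<'E'
from h import *
p=np.array([.5221,.1743])
for z in (.064,.063,.062,.061,.060):
    h=movel([*p,z],v=.01,until_force=15); wait(.15); st((z,h))
    if get_ft_force()[2]>23: break
wait(.6); st("hold"); shot("scene","s6.png")
cv2.imwrite("pics/c6.png",cv2.resize(cv2.imread("pics/s6.png")[150:280,310:440],(600,600),interpolation=2))
E
```

```text
(0.064, False) t 12.35 tcp [0.5222 0.1743 0.0651] F [-4.43 -1.42 11.67] T [-0.13  0.57 -0.04] w 21.8
(0.063, False) t 12.75 tcp [0.5222 0.1743 0.0645] F [-5.43 -2.59 16.06] T [-0.26  0.77  0.02] w 22.1
(0.062, False) t 13.15 tcp [0.5223 0.1743 0.0644] F [-8.06 -2.48 24.97] T [-0.36  1.34  0.01] w 22.0
hold t 13.75 tcp [0.5222 0.1743 0.0645] F [-8.37 -3.29 27.1 ] T [-0.41  1.3  -0.04] w 21.8
```

View pics/c6.png

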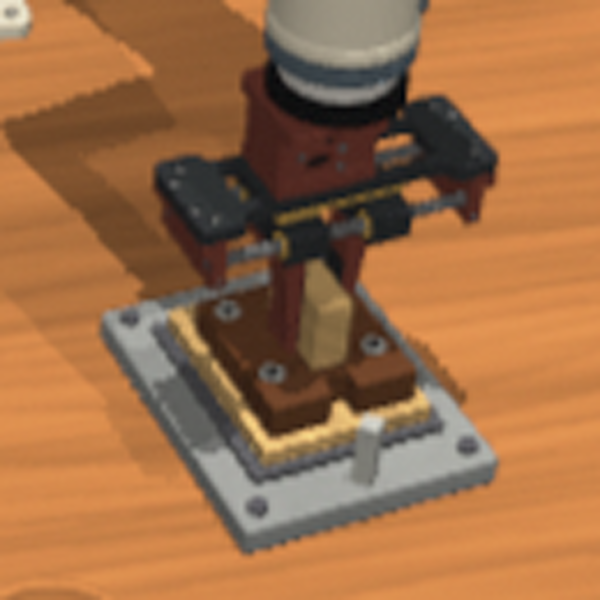

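The stop is reached: TCP z stays at 64.5 mm, which puts the underside at 40.0 mm, while the force rose from 16 to 27 N. The picture shows the cover flat on the lowered blank with its notch facing the post. I'm handing in.

```bash
python3 - <<'E'
from h import *
st("final"); job_done()
E
```

```text
final t 13.8 tcp [0.5223 0.1743 0.0645] F [-7.76 -3.14 26.84] T [-0.33  1.38  0.01] w 22.3
the job is handed in; nothing more can be done
```

I picked up the dark wooden cover by its bar, turned its notch to the index post and lowered it onto the pin. I then pressed the blank down to its stop and handed in at 13.8 s, still gripping and pressing.

- **No feeling about needed:** the pin was visible in the slot about 7 mm toward the post, so the cover went straight down onto it without sliding about.
- **Fully down:** TCP height stayed at 64.5 mm while the push rose from 16 to 27 N. That puts the cover's underside at 40 mm, the blank's fully-down height. There was no sign of the bar slipping in the grip.
- **Notch:** the last picture shows the cover flat on the blank with its notch facing the post.
- **Disagreements:** a side force of about 8 N and a moment of about 1.4 N m remained at the end, so the grip is probably slightly off-centre. The two cameras' estimates of the pin also differed by about 3 mm across the slot; I used the slot's midline.
- **Bystanders:** I never moved near the bowl, the billet or the brush, but I didn't measure their positions again afterwards.

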